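# Hang the bottle carrier from the stand's eye by its snap hook

### The job

Hang the bottle carrier on the retort stand: push its snap hook onto the steel eye until the eye has forced the sprung gate inward and is inside the hook. Then, before letting go, lower the carrier gently until the eye carries its weight and the gate has sprung shut, and leave it hanging there upright and still. Do not force anything against the stand, and leave the bottles, meter and tape alone.

Things in the scene. Friction and masses are not known exactly. Their poses are not given: they have to be found in the camera images.
- carrier: Loose upright bottle carrier, 220 mm tall, about 0.35 kg: steel foot disc 68 mm across with a white bottle, side straps to a cross plate (z 92-96 mm), above it a flat snap hook 14 mm thick in y, then a black grip block. Origin: centre of the foot's underside, z up. The hook lies in the x-z plane, gate towards +x. Its crown spans x -23 to 20 mm, top at z 179 mm.
- grip (a point): A point in the carrier's black grip block, 200 mm above the foot's underside. Block: 18 mm in the carrier's x, 22 mm in y, z 178 to 220 mm. Can be gripped from above; fingers closing along x resist the eye's tilting push best.
- hook_seat (a point): Centre of the eye's bar when the carrier hangs: carrier x 0, z 162 mm, under the hook's crown, whose underside is a shallow upside-down V. The throat there is 24 mm wide, between the spine's inner face (x -12 mm) and the nose (x 12 to 20 mm). Once let go it hangs up to 5 degrees off upright and may swing for about 2 s.
- nose_tip (a point): Lower end of the hook's nose: carrier x 16, z 151 mm. The eye's bar goes in below it and above the bottom jaw (top z 107 mm), through the gate. Push with the bar's centre at carrier z 128 to 146 mm until it stops firmly, at the spine or the folded gate. Then lower the carrier, 0 to 24 mm until the gate springs free, and on until the crown meets the bar (16 to 34 mm in all).
- gate (a joint): Angle of the sprung gate: 0 shut, up to 0.77 rad as its top is pushed inward (carrier -x). Pivot at its lower end, carrier x 16, z 110 mm; 40 mm long, 5 mm thick. Pushing it open takes 1 to 6 N; it shuts by itself once the bar has risen past its top end.
- stand: Retort stand fixed to the bench: foot plate 110 x 140 x 12 mm, upright rod 12 mm thick and 262 mm tall, 125 mm behind the eye, with a clamp holding the eye. Origin: on the bench below point eye_mid. Its x axis points from the eye's near bar to the rod: the hook is pushed on along +x, gate first.
- eye_mid (a point): Nominal centre of the eye's near bar, 200 mm up. Eye: flat level closed loop of 8 mm steel bar, near bar along the stand's y, inside 40 mm wide, about 45 mm deep. The clamp is reset each time, NOT measured: the true bar is up to 15 mm nearer or farther (stand's x) and 8 mm higher or lower than this point; feel for it. It is rigid: keep the carrier's force on it below 20 N.
- sample_a: Loose small white sample bottle, 40 mm across, 54 mm tall, upright; origin under its centre. Leave alone.
- sample_b: As sample_a, a second one. Leave alone.
- meter: Loose black hand meter, 130 x 70 x 34 mm, lying flat; origin under its centre. Leave alone.
- tape: Loose roll of white tape, 60 mm across, 19 mm tall, lying flat; origin under its centre. Leave alone.
There are look-alikes about, which are no part of the job. Several things have the shape of the carrier; the one meant has the colours described above.

How it is judged (in metres and radians):
On the way, in this order (a step that is already met when the one before it is completed fails the run):
1. the eye pushes the gate inward (value of joint gate above 0.35 rad and contact force between carrier and stand above 0.5 N and distance between hook_seat and eye_mid below 0.06 m), for 0.05 s.
2. while still gripped, the carrier is lowered until the eye bears on the hook's crown with at least 1.5 N, with the gate shut (value of joint gate below 0.1 rad and contact force between carrier and stand above 1.5 N and contact force between the fingers and carrier above 1 N and distance between hook_seat and eye_mid below 0.025 m and z of hook_seat in the frame of stand below 0.213 m), for 0.15 s.
At the end, for the whole second after the job is handed in: The carrier hangs from the eye by its hook, clear of the bench (foot more than 20 mm up), the eye carrying it, hook seat within 25 mm of the nominal eye point, gate shut (under 0.1 rad), within 15 degrees of upright and still (under 0.05 m/s) (value of joint gate below 0.1 rad and distance between hook_seat and eye_mid below 0.025 m and height (world z) of carrier above 0.02 m and contact force between carrier and stand above 1.5 N and angle between carrier's own z axis and vertical below 0.26 rad and linear speed of carrier below 0.05 m/s); the robot touches nothing.
It fails at once if the carrier is forced against the stand with more than 20 N (contact force between carrier and stand above 20 N).
It fails at once if a sample bottle, the meter or the tape is moved by more than 30 mm (distance of any of sample_a, sample_b, meter, tape from where it was at the start of the episode above 0.03 m).
It also fails if it takes over 56 s, if anything falls off the work surface, if the arm or the gripper's body presses on something with over 40 N, if the wrist force passes 120 N, or if a joint passes its speed limit or range.

### The arm

A 6-joint arm with a two-finger parallel gripper is mounted at the origin on the work surface. World frame = base frame: x ahead of the robot, y to its left, z up, the work surface at z = 0. Lengths are in mm, angles in degrees, forces in N, time in s.
With the tool pointing down it reaches from about 400 to 825 mm from the base axis. Payload 7 kg.
Tool frame: the origin (TCP) lies on the centre line of the jaws, within the pads' length; the fingertips stand 8 mm ahead of it and the grasp point (between the pads) lies 11 mm behind it; x points along the fingers, y is the direction in which the jaws open and shut, and the axes are right-handed (so a half turn about x gives the same grasp; the last joint's range is limited). The gripper opens to 88 mm and grips with 3 to 60 N. Pads are 19 mm wide; open, the fingers measure 130 mm over their backs; the gripper's body (78 mm by 193 mm) begins 47 mm behind the grasp point.
Start: joints at [88.986, 20.546, 0.682, 0, -70.136, -16.507], TCP at [203.222, 643.658, 234.561] pointing down, gripper open.
Joint ranges: [-176.03, 176.03], [-82.01, 121.73], [-58.28, 71.71], [-173.87, 95.51], [-174.79, -0.11], [-173.66, 173.66]. Speed limits (degrees/s): [136.94, 136.94, 172.46, 180, 180, 180].

### API

Orientations are given as a 3x3 rotation matrix whose columns are the frame's x, y, z axes.
In Python, from bench import sensors, viewer, workorder gives the robot as it stands. The module is installed in compiled form; this text tells all that it offers.
- The arm moves only by the tool carry_out, never from a script. Its argument "series" is a list of rows, each an object of numbers: "x", "y", "z": the shift along the world's x, y, z as a fraction of full scale; "rx", "ry", "rz": the turn, a rotation vector about the world's x, y, z as a fraction of full scale; "hand": the closure, from 0 (fully open) to 1 (shut). In form: [{"x": .., "y": .., "z": .., "rx": .., "ry": .., "rz": .., "hand": ..}, ...]. A call has 1 to 8 rows; each row is the pose to reach, as a shift and turn from the pose commanded when the call began; what a row does not reach only later rows make up. Full scale, the value 1, is 0.5 m for a shift and 90 degrees for a turn. A row lasts 1/10 s, in which the tool goes at most 50 mm and 8.59 degrees, less where a joint would pass 70% of its speed; a pose out of reach is approached as far as the arm can. A call with a number of a shift or a turn outside -1 to 1 is refused whole. A call with a gripper value outside its range is refused whole. The fingers move at their own pace and stop on an object; "newtons" is the grip in N (left out, the last holds). Time passes only in rows, so rows that repeat a pose let the fingers close. It gives the time, the measured TCP pose, the force and the opening at its end, in the units of the state.
- sensors.state(): the state, without advancing time (a new reading comes with each control period).
- viewer.grab_frame(name): name is "scene" or "top" or "wrist"; returns the picture (400x640x3 uint8, red, green, blue); there is no depth.
- viewer.get_calibration(name): a dict with "fx", "fy", "cx", "cy" (pixels), "extrinsics" (4x4, takes a point from camera to world coordinates); the wrist camera has in their place "tool_from_camera" (4x4, takes a point from camera to tool coordinates, whose origin is the TCP and whose axes are the tool frame's). Camera axes: x right, y down, z forward; pixel columns grow to the right and rows downward; lengths in mm; the calibration is good to about 2 mm. The wrist camera is an equidistant fisheye: a pixel r from the principal point sees the ray r / f radians off the axis. A picture is of the moment at which its call begins: read the wrist's pose just before it. get_calibration takes no time and is no camera call.
- workorder.hand_in(): hands the job in, once; it reports no verdict.
The state is a dict: "time_s": time; "joints": joint angles; "qd": joint speeds; "tau": joint torques, N m; "tool_pos": TCP position; "tool_rot": TCP orientation; "ft_force": force on the tool from outside, world axes, zero at the start; "wrist_torque": the same for the moment, N m; "opening": finger opening in mm.
Only numpy, scipy, OpenCV 4.12 (cv2) and the standard library are available. Lean on these libraries where they do the work, as an engineer would, in place of code of your own. Each camera call takes 0.05 s, during which the arm holds its last target.

## Working session

There is one attempt and no reset: what is moved stays moved. The work goes in short steps, Python scripts to look and compute and a tool call to move; the robot and the scene stay as the last step left them, time stands still between calls to the robot, and variables do not carry over. Pictures are saved under pics/ and viewed, and the job is handed in when it is done.

Besides the shell and the picture viewer there is one more tool, called after "Emit:" by a JSON object that holds its "method" and its "body", one argument or row to a line. carry_out: Moves the arm, as the interface text tells. Shift numbers are shares of 0.5 m and turn numbers shares of 90 degrees, none past 1 either way. Its arguments: {"type":"object","properties":{"series":{"type":"array","items":{"type":"object","properties":{"x":{"type":"number","minimum":-1,"maximum":1},"y":{"type":"number","minimum":-1,"maximum":1},"z":{"type":"number","minimum":-1,"maximum":1},"rx":{"type":"number","minimum":-1,"maximum":1},"ry":{"type":"number","minimum":-1,"maximum":1},"rz":{"type":"number","minimum":-1,"maximum":1},"hand":{"type":"number"}}}},"newtons":{"type":"number"}},"required":["series"]}

```bash
mkdir -p pics; ls
cat > h.py <<'E'
import numpy as np,cv2
from bench import sensors,viewer,workorder
def save(n,im): cv2.imwrite('pics/'+n,cv2.cvtColor(im,cv2.COLOR_RGB2BGR))
E
python3 - <<'E'
from h import *
np.set_printoptions(precision=3,suppress=True)
for n in ['scene','top','wrist']:
    s=sensors.state(); im=viewer.grab_frame(n); save(n+'0.png',im); np.save(n+'0.npy',im); print(n,viewer.get_calibration(n))
print(s)
E
```

```text
pics
scene {'fx': 444.3147933396252, 'fy': 444.3147933396252, 'cx': 315.9914690919244, 'cy': 194.81782244980053, 'extrinsics': array([[  -0.687,    0.393,   -0.611, 1247.105],
       [   0.726,    0.399,   -0.56 ,  646.526],
       [   0.024,   -0.829,   -0.559,  793.192],
       [   0.   ,    0.   ,    0.   ,    1.   ]])}
top {'fx': 470.30008319014263, 'fy': 470.30008319014263, 'cx': 311.9407133526441, 'cy': 202.28256474562215, 'extrinsics': array([[  -0.015,   -0.986,    0.167,  336.705],
       [  -1.   ,    0.015,   -0.004,    7.782],
       [   0.001,   -0.167,   -0.986, 1448.754],
       [   0.   ,    0.   ,    0.   ,    1.   ]])}
wrist {'fx': 309.70691628693146, 'fy': 309.70691628693146, 'cx': 320.4028552524464, 'cy': 200.5681862024899, 'tool_from_camera': array([[   0.   ,   -0.287,    0.958, -150.648],
       [   1.   ,    0.001,   -0.   ,   -0.017],
       [  -0.001,    0.958,    0.287,  -76.824],
       [   0.   ,    0.   ,    0.   ,    1.   ]])}
{'time_s': 0.1, 'joints': array([ 88.986,  20.588,   0.642,  -0.017, -70.136, -16.508]), 'qd': array([-0.018, -0.097,  0.108,  0.09 ,  0.006,  0.076]), 'tau': array([ -0.002, -58.417,  29.375,   7.016,   0.01 ,  -0.   ]), 'tool_pos': array([203.113, 643.298, 233.738]), 'tool_rot': array([[-0.   , -0.301, -0.954],
       [-0.001, -0.954,  0.301],
       [-1.   ,  0.001, -0.   ]]), 'ft_force': array([ 0.102, -0.568,  0.122]), 'wrist_torque': array([-0.003, -0.028,  0.055]), 'opening': 87.72833506350429}
```

View pics/scene0.png

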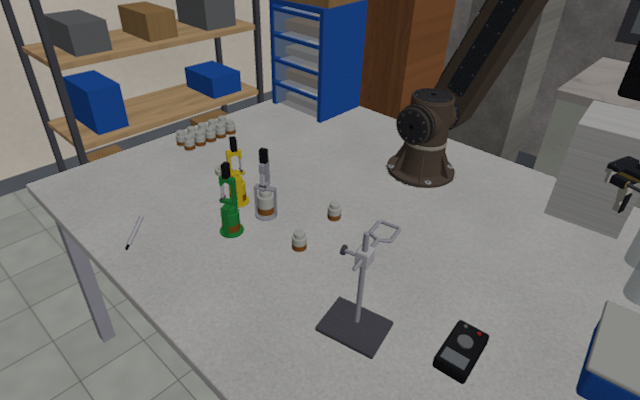

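View pics/top0.png

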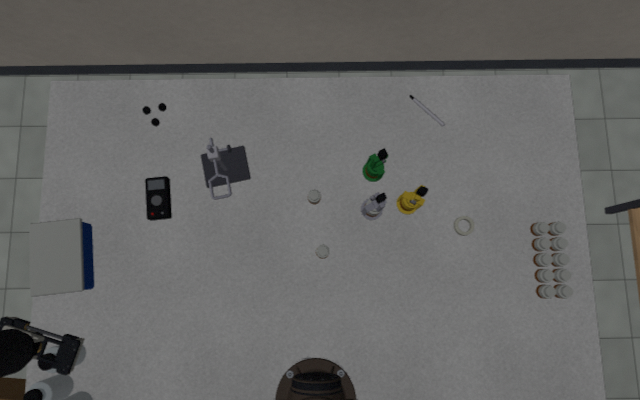

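View pics/wrist0.png

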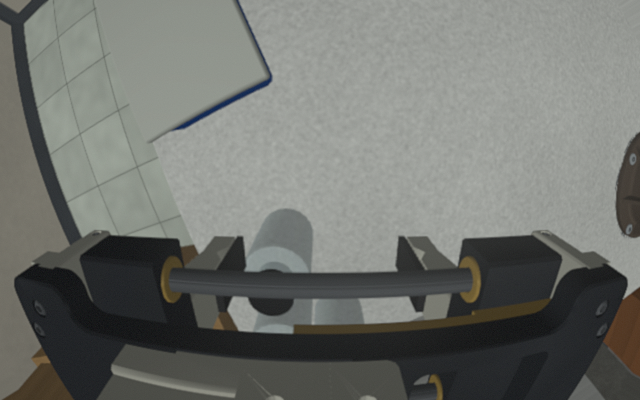

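Scene view: carrier look-alikes are green at (231,205), yellow at (237,175) and steel/white at (265,190). In the top view they are at (375,165), (411,200) and (374,206). The stand's eye is at (384,232) in scene and (221,188) in top. The steel one fits the description, so I'll check it close up.

Run:
```python
from h import *
s=np.load('scene0.npy');t=np.load('top0.npy')
save('c1.png',cv2.resize(s[130:245,200:320],None,fx=5,fy=5,interpolation=cv2.INTER_CUBIC))
save('c2.png',cv2.resize(s[210:360,310:410],None,fx=4,fy=4,interpolation=cv2.INTER_CUBIC))
a=cv2.resize(t[140:225,340:440],None,fx=6,fy=6,interpolation=cv2.INTER_CUBIC)
b=cv2.resize(t[130:210,190:260],None,fx=7,fy=7,interpolation=cv2.INTER_CUBIC)
save('c3.png',a);save('c4.png',b)
```

```text
(no output)
```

View pics/c1.png

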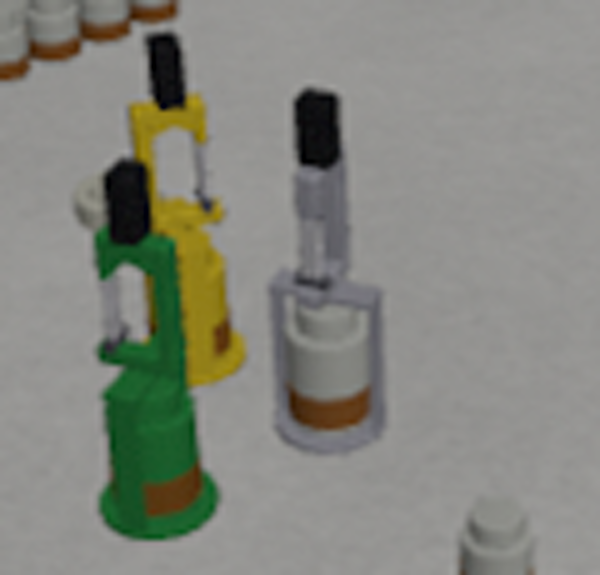

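View pics/c2.png

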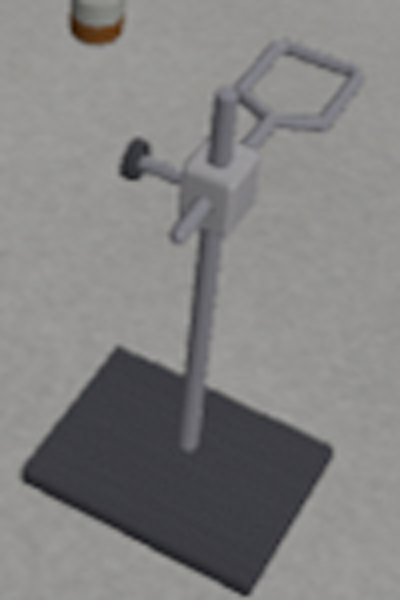

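View pics/c3.png

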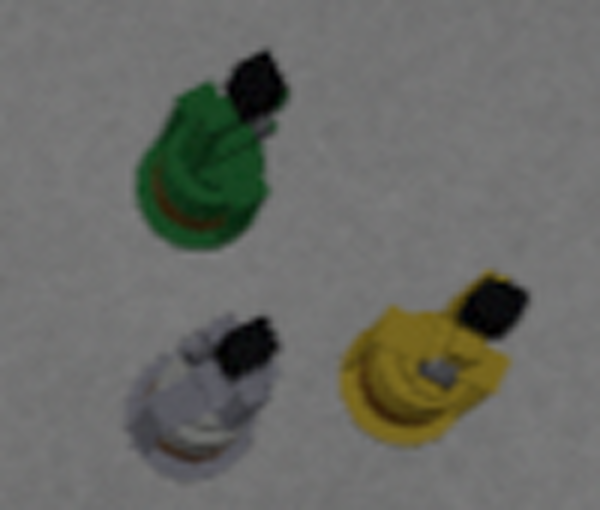

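View pics/c4.png

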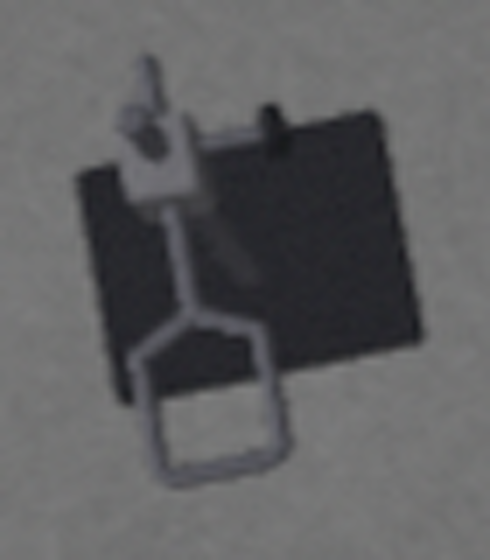

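```bash
cat >> h.py <<'E'
def ray(n,u,v):
    c=viewer.get_calibration(n);E=c['extrinsics']
    d=np.array([(u-c['cx'])/c['fx'],(v-c['cy'])/c['fy'],1.]);d=E[:3,:3]@d
    return E[:3,3],d/np.linalg.norm(d)
def wray(u,v,s):
    c=viewer.get_calibration('wrist');T=c['tool_from_camera']
    d=np.array([u-c['cx'],v-c['cy']]);r=np.hypot(*d);th=r/c['fx']
    k=np.array([d[0]/r*np.sin(th),d[1]/r*np.sin(th),np.cos(th)]) if r>0 else np.array([0,0,1.])
    R=np.array(s['tool_rot']);return np.array(s['tool_pos'])+R@T[:3,3],R@T[:3,:3]@k
def onz(r,z): return r[0]+r[1]*(z-r[0][2])/r[1][2]
def tri(*rs):
    A=np.zeros((3,3));b=np.zeros(3)
    for o,d in rs:
        P=np.eye(3)-np.outer(d,d);A+=P;b+=P@o
    p=np.linalg.solve(A,b);return p,[round(float(np.linalg.norm((np.eye(3)-np.outer(d,d))@(p-o))),1) for o,d in rs]
np.set_printoptions(precision=2,suppress=True)
E
python3 - <<'E'
from h import *
s=np.load('scene0.npy');t=np.load('top0.npy')
def blob(im,box,thr=45):
    x0,y0,x1,y1=box;g=im[y0:y1,x0:x1].max(2);m=(g<thr).astype(np.uint8)
    n,l,st,c=cv2.connectedComponentsWithStats(m);k=1+np.argmax(st[1:,4]);return c[k]+[x0,y0],st[k]+np.array([x0,y0,0,0,0])
a=blob(s,(255,140,280,170));b=blob(t,(370,188,390,208));print(a,b)
print('grip',tri(ray('scene',*a[0]),ray('top',*b[0])))
# stand: near bar ends/centre: top crop scale7 off(190,130); scene crop scale4 off(310,210)
T=lambda x,y:ray('top',190+x/7-.43,130+y/7-.43); S=lambda x,y:ray('scene',310+x/4-.4,210+y/4-.4)
print('bar L',tri(T(170,478),S(362,76)) , 'bar R',tri(T(282,450),S(283,46)))
print('rodtop',tri(T(148,62),S(226,94)))
for nm,p in dict(tl=(80,178),tr=(378,112),br=(424,340),bl=(120,404)).items(): print(nm,onz(T(*p),12))
# others
for nm,u,v,z in [('sa',314,197,54),('sb',322,252,54),('green',380,160,200),('yel',420,192,200),('tape',463,226,19),('meter',158,198,34)]: print(nm,onz(ray('top',u,v),z))
E
```

```text
(array([263.04, 155.5 ]), array([259, 148,   9,  16, 113])) (array([380.41, 197.48]), array([375, 193,  11,  10,  69]))
grip (array([ 559.26, -182.98,  197.41]), [1.0, 1.0])
bar L (array([563.45, 268.57, 198.74]), [1.1, 1.1]) bar R (array([573.92, 224.36, 200.71]), [0.2, 0.2])
rodtop (array([704.56, 270.3 , 268.83]), [7.3, 7.3])
tl [735.84 349.58  12.  ]
tr [764.61 215.75  12.  ]
br [658.91 194.28  12.  ]
bl [631.8  329.29  12.  ]
sa [588.46  -3.94  54.  ]
sb [422.98 -24.95  54.  ]
green [ 662.2  -184.85  200.  ]
yel [ 571.53 -289.49  200.  ]
tape [ 497.82 -458.45   19.  ]
meter [596.12 472.36  34.  ]
```

Emit:
{"method": "carry_out", "body": {
  "series": [
    {"z":0.1},
    {"z":0.2},
    {"z":0.3},
    {"z":0.4},
    {"z":0.43,"x":0.1,"y":-0.05,"rz":-0.08},
    {"z":0.43,"x":0.18,"y":-0.1,"rz":-0.15},
    {"z":0.43,"x":0.25,"y":-0.17,"rz":-0.22},
    {"z":0.43,"x":0.3,"y":-0.25,"rz":-0.25}
  ]
}}

```text
schema error: expected keys x, y, z, rx, ry, rz, hand
```

Emit:
{"method": "carry_out", "body": {
  "series": [
    {"x":0,"y":0,"z":0.1,"rx":0,"ry":0,"rz":0,"hand":0},
    {"x":0,"y":0,"z":0.2,"rx":0,"ry":0,"rz":0,"hand":0},
    {"x":0,"y":0,"z":0.3,"rx":0,"ry":0,"rz":0,"hand":0},
    {"x":0,"y":0,"z":0.4,"rx":0,"ry":0,"rz":0,"hand":0},
    {"x":0.08,"y":-0.05,"z":0.43,"rx":0,"ry":0,"rz":-0.08,"hand":0},
    {"x":0.16,"y":-0.1,"z":0.43,"rx":0,"ry":0,"rz":-0.16,"hand":0},
    {"x":0.23,"y":-0.17,"z":0.43,"rx":0,"ry":0,"rz":-0.24,"hand":0},
    {"x":0.3,"y":-0.24,"z":0.43,"rx":0,"ry":0,"rz":-0.25,"hand":0}
  ]
}}

```text
time_s: 0.95
tool_pos: [354.2, 522.4, 449.0]
tool_rot: [[-0.0, -0.646, -0.763], [-0.001, -0.763, 0.646], [-1.0, 0.001, -0.0]]
ft_force: [0.6, 1.1, 0.4]
opening: 87.5
```

Emit:
{"method": "carry_out", "body": {
  "series": [
    {"x":0.05,"y":-0.08,"z":0,"rx":0,"ry":0,"rz":0,"hand":0},
    {"x":0.1,"y":-0.16,"z":0,"rx":0,"ry":0,"rz":0,"hand":0},
    {"x":0.15,"y":-0.24,"z":0,"rx":0,"ry":0,"rz":0,"hand":0},
    {"x":0.19,"y":-0.33,"z":0,"rx":0,"ry":0,"rz":0,"hand":0},
    {"x":0.23,"y":-0.42,"z":0,"rx":0,"ry":0,"rz":0,"hand":0},
    {"x":0.27,"y":-0.51,"z":0,"rx":0,"ry":0,"rz":0,"hand":0},
    {"x":0.3,"y":-0.6,"z":0,"rx":0,"ry":0,"rz":0,"hand":0},
    {"x":0.33,"y":-0.69,"z":0,"rx":0,"ry":0,"rz":0,"hand":0}
  ]
}}

```text
time_s: 1.75
tool_pos: [518.4, 176.7, 449.4]
tool_rot: [[-0.0, -0.643, -0.766], [-0.0, -0.766, 0.643], [-1.0, 0.0, 0.0]]
ft_force: [-0.1, 0.6, -0.0]
opening: 87.2
```

Emit:
{"method": "carry_out", "body": {
  "series": [
    {"x":0.03,"y":-0.09,"z":0,"rx":0,"ry":0,"rz":0,"hand":0},
    {"x":0.05,"y":-0.18,"z":0,"rx":0,"ry":0,"rz":0,"hand":0},
    {"x":0.06,"y":-0.27,"z":0,"rx":0,"ry":0,"rz":0,"hand":0},
    {"x":0.06,"y":-0.36,"z":0,"rx":0,"ry":0,"rz":0,"hand":0},
    {"x":0.06,"y":-0.45,"z":0,"rx":0,"ry":0,"rz":0,"hand":0},
    {"x":0.06,"y":-0.54,"z":0,"rx":0,"ry":0,"rz":0,"hand":0},
    {"x":0.06,"y":-0.6,"z":0,"rx":0,"ry":0,"rz":0,"hand":0},
    {"x":0.06,"y":-0.68,"z":0,"rx":0,"ry":0,"rz":0,"hand":0}
  ]
}}

```text
time_s: 2.55
tool_pos: [547.9, -162.5, 449.5]
tool_rot: [[-0.0, -0.643, -0.766], [0.0, -0.766, 0.643], [-1.0, -0.0, 0.0]]
ft_force: [1.0, 1.3, 0.6]
opening: 87.8
```

Emit:
{"method": "carry_out", "body": {
  "series": [
    {"x":0,"y":0,"z":0,"rx":0,"ry":0,"rz":0,"hand":0},
    {"x":0,"y":0,"z":0,"rx":0,"ry":0,"rz":0,"hand":0},
    {"x":0,"y":0,"z":0,"rx":0,"ry":0,"rz":0,"hand":0}
  ]
}}

```text
time_s: 2.85
tool_pos: [548.2, -160.8, 449.4]
tool_rot: [[-0.0, -0.643, -0.766], [0.0, -0.766, 0.643], [-1.0, 0.0, 0.0]]
ft_force: [0.8, 0.8, 0.8]
opening: 87.7
```

```bash
cat > wshot.py <<'E'
import sys,pickle
from h import *
n=sys.argv[1]
s=sensors.state();im=viewer.grab_frame('wrist');save(n+'.png',im);np.save(n+'.npy',im);pickle.dump(s,open(n+'.pkl','wb'))
print(s['time_s'],s['tool_pos'],s['joints'],s['qd'].max() if hasattr(s['qd'],'max') else s['qd'])
E
python3 wshot.py w1
```

```text
2.85 [ 548.2  -160.85  449.4 ] [  3.26   7.19  10.13  -0.01 -92.96  46.74] 0.902170735641516
```

View pics/w1.png

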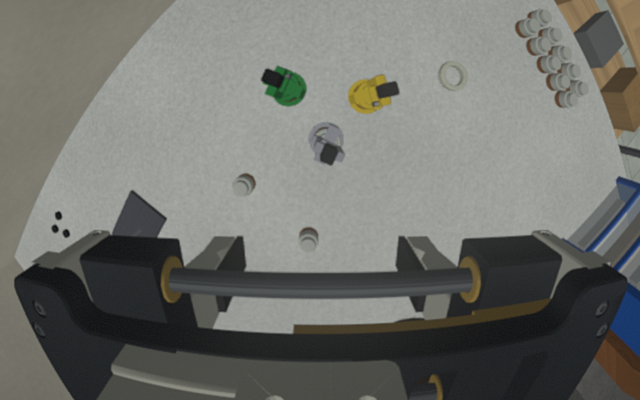

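Emit:
{"method": "carry_out", "body": {
  "series": [
    {"x":-0.02,"y":0.006,"z":-0.08,"rx":0,"ry":0,"rz":0,"hand":0},
    {"x":-0.044,"y":0.012,"z":-0.16,"rx":0,"ry":0,"rz":0,"hand":0},
    {"x":-0.044,"y":0.012,"z":-0.24,"rx":0,"ry":0,"rz":0,"hand":0},
    {"x":-0.044,"y":0.012,"z":-0.24,"rx":0,"ry":0,"rz":0,"hand":0},
    {"x":-0.044,"y":0.012,"z":-0.24,"rx":0,"ry":0,"rz":0,"hand":0}
  ]
}}

```text
time_s: 3.4
tool_pos: [526.7, -154.9, 330.8]
tool_rot: [[0.0, -0.642, -0.767], [-0.001, -0.767, 0.642], [-1.0, 0.001, -0.001]]
ft_force: [0.7, -0.3, 2.0]
opening: 87.4
```

```bash
python3 wshot.py w2
python3 - <<'E'
from h import *
a=np.load('w1.npy')[110:180,290:370];b=np.load('w2.npy')[60:240,250:400]
save('d1.png',cv2.resize(a,None,fx=7,fy=7,interpolation=cv2.INTER_CUBIC));save('d2.png',cv2.resize(b,None,fx=3.3,fy=3.3,interpolation=cv2.INTER_CUBIC))
E
```

```text
3.4 [ 526.7  -154.89  330.79] [  4.1    5.8   -6.23   0.06 -77.96  45.96] 3.1347994632851726
```

View pics/d2.png

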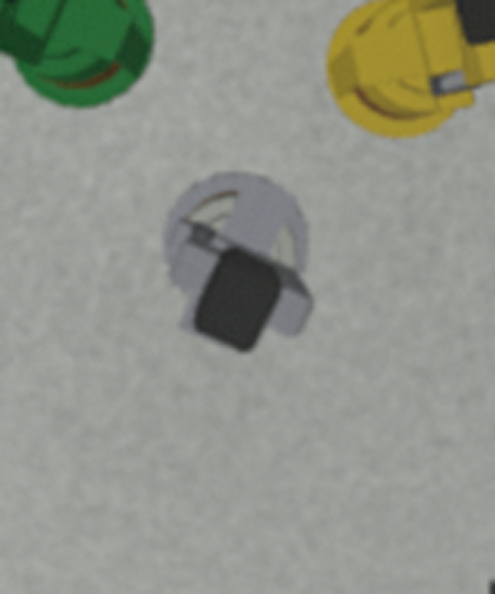

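View pics/d1.png

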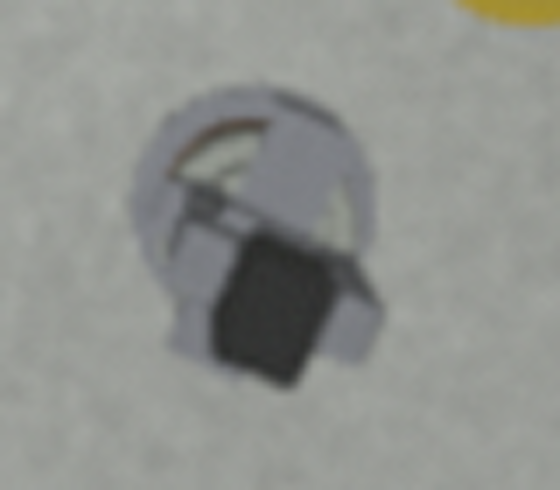

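Wrist crop: the steel carrier's black block is centred near (325,150). The dark jaw/gate pivot is on the left near (311,131) and the spine on the right near (340,155), so carrier +x points image-left and slightly up.

Run:
```python
from h import *
import pickle
C={}
for n,box in [('w1',(310,135,350,172)),('w2',(300,125,345,175))]:
    im=np.load(n+'.npy');s=pickle.load(open(n+'.pkl','rb'));x0,y0,x1,y1=box
    k=4;g=cv2.resize(im[y0:y1,x0:x1].max(2),None,fx=k,fy=k,interpolation=cv2.INTER_CUBIC);m=(g<85).astype(np.uint8)
    N,l,st,c=cv2.connectedComponentsWithStats(m);j=1+np.argmax(st[1:,4])
    cn=max(cv2.findContours((l==j).astype(np.uint8),cv2.RETR_EXTERNAL,cv2.CHAIN_APPROX_NONE)[0],key=cv2.contourArea)[:,0]
    px=(cn+.5)/k-.5+[x0,y0]
    w=np.array([onz(wray(u,v,s),220)[:2] for u,v in px])
    r=cv2.minAreaRect(w.astype(np.float32));print(n,r, 'boxpts',cv2.boxPoints(r).tolist())
    ap=cv2.approxPolyDP(w.astype(np.float32).reshape(-1,1,2),2.5,True)[:,0];print(ap)
    for i in range(len(ap)):
        d=ap[(i+1)%len(ap)]-ap[i];print('  len',np.hypot(*d),'az',np.degrees(np.arctan2(d[1],d[0])))
    C[n]=(s,px)
    # foot disc: grey mask skip
# lowest block corner (image-bottom) both views -> height
rs=[]
for n in C:
    s,px=C[n];p=px[np.argmax(px[:,1])];rs.append(wray(*p,s));print(n,p)
print('corner',tri(*rs))
rs=[wray(*px[np.argmin(px[:,0])],s) for s,px in C.values()];print('leftmost',tri(*rs))
```

```text
w1 ((557.9344482421875, -185.03128051757812), (23.971324920654297, 25.136608123779297), 28.591379165649414) boxpts [[541.3956909179688, -179.73147583007812], [553.4251098632812, -201.80279541015625], [574.4732055664062, -190.33108520507812], [562.4437866210938, -168.259765625]]
[[ 571.8  -191.27]
 [ 572.45 -186.62]
 [ 561.29 -171.25]
 [ 547.2  -177.28]
 [ 554.27 -194.35]
 [ 551.8  -198.32]
 [ 557.23 -199.58]]
  len 4.696556 az 82.04146
  len 18.99859 az 125.98029
  len 15.328596 az -156.81502
  len 18.476372 az -67.49707
  len 4.6785603 az -121.91261
  len 5.5805492 az -13.014849
  len 16.769028 az 29.69582
w2 ((556.903076171875, -184.80287170410156), (24.718341827392578, 24.48189926147461), 24.36728858947754) boxpts [[540.594482421875, -178.75155639648438], [550.6953125, -201.05258178710938], [573.211669921875, -190.85418701171875], [563.11083984375, -168.55316162109375]]
[[ 570.11 -191.87]
 [ 571.65 -187.4 ]
 [ 561.23 -170.85]
 [ 547.24 -176.38]
 [ 553.87 -193.74]
 [ 549.62 -198.22]]
  len 4.7293577 az 71.09218
  len 19.559929 az 122.18377
  len 15.042115 az -158.40288
  len 18.583406 az -69.10608
  len 6.1713414 az -133.50516
  len 21.45278 az 17.20522
w1 [329.88 164.38]
w2 [323.12 165.88]
corner (array([ 549.3 , -177.09,  229.87]), [0.3, 0.3])
leftmost (array([ 567.46, -177.18,  254.45]), [2.6, 2.6])
```

Emit:
{"method": "carry_out", "body": {
  "series": [
    {"x":0.02,"y":-0.016,"z":0,"rx":0,"ry":0,"rz":-0.08,"hand":0.4},
    {"x":0.04,"y":-0.032,"z":0,"rx":0,"ry":0,"rz":-0.16,"hand":0.4},
    {"x":0.066,"y":-0.056,"z":-0.04,"rx":0,"ry":0,"rz":-0.24,"hand":0.4},
    {"x":0.066,"y":-0.056,"z":-0.09,"rx":0,"ry":0,"rz":-0.311,"hand":0.4},
    {"x":0.066,"y":-0.056,"z":-0.13,"rx":0,"ry":0,"rz":-0.311,"hand":0.4},
    {"x":0.066,"y":-0.056,"z":-0.13,"rx":0,"ry":0,"rz":-0.311,"hand":0.4},
    {"x":0.066,"y":-0.056,"z":-0.13,"rx":0,"ry":0,"rz":-0.311,"hand":0.4}
  ]
}}

```text
time_s: 4.15
tool_pos: [560.5, -183.6, 266.8]
tool_rot: [[0.002, -0.927, -0.375], [-0.001, -0.375, 0.927], [-1.0, -0.002, -0.002]]
ft_force: [0.3, -0.3, 0.4]
opening: 52.9
```

```bash
python3 wshot.py w3
python3 - <<'E'
from h import *
im=viewer.grab_frame('scene');save('s3.png',cv2.resize(im[80:260,180:360],None,fx=3.3,fy=3.3,interpolation=cv2.INTER_CUBIC))
s=sensors.state();print(s['tool_pos'],s['tool_rot'],s['opening'])
E
```

```text
4.15 [ 560.51 -183.55  266.81] [  0.88  11.38  -7.75   0.06 -70.74  21.14] 0.633413606617253
[ 560.55 -183.47  267.08] [[ 0.   -0.93 -0.38]
 [-0.   -0.38  0.93]
 [-1.   -0.   -0.  ]] 52.396684801416214
```

View pics/w3.png

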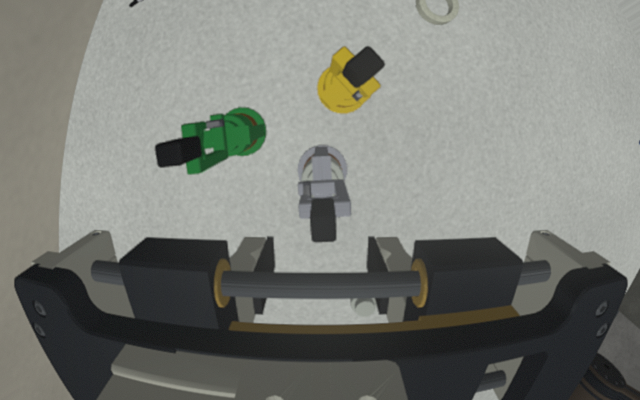

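View pics/s3.png

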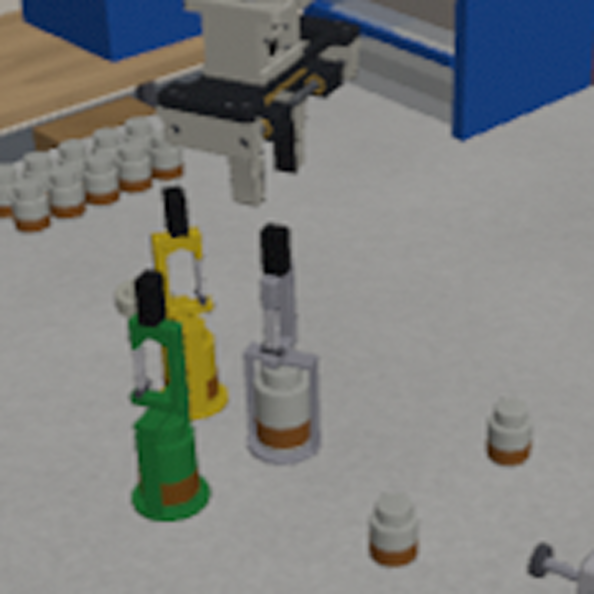

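Emit:
{"method": "carry_out", "body": {
  "series": [
    {"x":-0.002,"y":0,"z":-0.06,"rx":0,"ry":0,"rz":0,"hand":0.4},
    {"x":-0.002,"y":0,"z":-0.11,"rx":0,"ry":0,"rz":0,"hand":0.4},
    {"x":-0.002,"y":0,"z":-0.15,"rx":0,"ry":0,"rz":0,"hand":0.4},
    {"x":-0.002,"y":0,"z":-0.15,"rx":0,"ry":0,"rz":0,"hand":0.4},
    {"x":-0.002,"y":0,"z":-0.15,"rx":0,"ry":0,"rz":0,"hand":0.4}
  ]
}}

```text
time_s: 4.75
tool_pos: [559.1, -183.5, 191.2]
tool_rot: [[0.002, -0.927, -0.375], [-0.001, -0.375, 0.927], [-1.0, -0.001, -0.001]]
ft_force: [-0.4, -0.4, 0.4]
opening: 52.9
```

Run:
```python
from h import *
im=viewer.grab_frame('scene');save('s4.png',cv2.resize(im[120:240,200:320],None,fx=5,fy=5,interpolation=cv2.INTER_CUBIC))
s=sensors.state();print(s['tool_pos'],s['ft_force'],s['opening'])
```

```text
[ 559.44 -183.53  191.65] [ 0.04  0.43 -0.24] 52.52106195481228
```

View pics/s4.png

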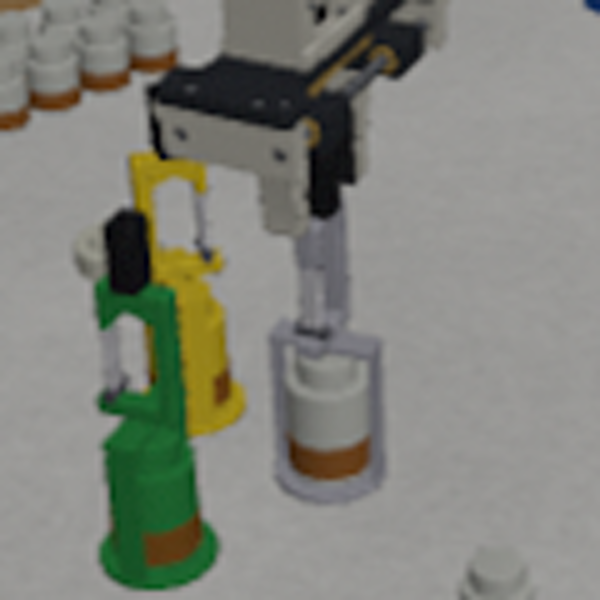

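Fingers straddle the block, so I'll close.

Emit:
{"method": "carry_out", "body": {
  "series": [
    {"x":0,"y":0,"z":0,"rx":0,"ry":0,"rz":0,"hand":0.7},
    {"x":0,"y":0,"z":0,"rx":0,"ry":0,"rz":0,"hand":0.8},
    {"x":0,"y":0,"z":0,"rx":0,"ry":0,"rz":0,"hand":1},
    {"x":0,"y":0,"z":0,"rx":0,"ry":0,"rz":0,"hand":1},
    {"x":0,"y":0,"z":0,"rx":0,"ry":0,"rz":0,"hand":1},
    {"x":0,"y":0,"z":0,"rx":0,"ry":0,"rz":0,"hand":1}
  ],
  "newtons": 40
}}

```text
time_s: 5.4
tool_pos: [558.2, -183.6, 189.7]
tool_rot: [[-0.0, -0.927, -0.375], [-0.0, -0.375, 0.927], [-1.0, 0.0, -0.0]]
ft_force: [-0.9, -0.6, 0.8]
opening: 18.0
```

Run:
```python
from h import *
s=sensors.state();print(s['tool_pos'],s['ft_force'],s['opening'],s['joints'])
```

```text
[ 558.22 -183.56  189.7 ] [-0.92 -0.56  0.82] 18.043880109266226 [  0.86  14.29 -14.34   0.03 -61.37  21.12]
```

Emit:
{"method": "carry_out", "body": {
  "series": [
    {"x":0,"y":0,"z":0.04,"rx":0,"ry":0,"rz":0,"hand":1},
    {"x":0,"y":0,"z":0.1,"rx":0,"ry":0,"rz":0,"hand":1},
    {"x":0,"y":0,"z":0.18,"rx":0,"ry":0,"rz":0,"hand":1},
    {"x":0,"y":0,"z":0.2,"rx":0,"ry":0,"rz":0,"hand":1},
    {"x":0,"y":0,"z":0.2,"rx":0,"ry":0,"rz":0,"hand":1},
    {"x":0,"y":0,"z":0.2,"rx":0,"ry":0,"rz":0,"hand":1}
  ]
}}

```text
time_s: 6.0
tool_pos: [557.3, -182.9, 287.6]
tool_rot: [[-0.003, -0.927, -0.374], [0.001, -0.374, 0.927], [-1.0, 0.002, 0.002]]
ft_force: [-1.0, 1.3, -4.8]
opening: 18.2
```

Run:
```python
from h import *
im=viewer.grab_frame('scene');save('s5.png',cv2.resize(im[80:240,180:340],None,fx=3.7,fy=3.7,interpolation=cv2.INTER_CUBIC))
s=sensors.state();print(s['tool_pos'],s['ft_force'],s['opening'],s['joints'])
t=viewer.grab_frame('top');np.save('top5.npy',t)
```

```text
[ 557.09 -182.97  287.19] [-0.52  0.42 -5.09] 17.713710335464295 [  0.87  10.67  -5.94  -0.06 -73.59  21.12]
```

View pics/s5.png

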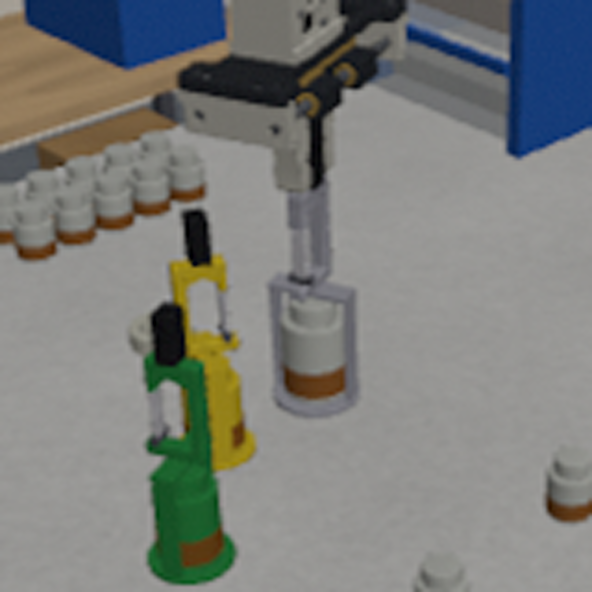

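Emit:
{"method": "carry_out", "body": {
  "series": [
    {"x":-0.02,"y":0.06,"z":0.02,"rx":0,"ry":0,"rz":-0.01,"hand":1},
    {"x":-0.04,"y":0.15,"z":0.02,"rx":0,"ry":0,"rz":-0.03,"hand":1},
    {"x":-0.06,"y":0.25,"z":0.02,"rx":0,"ry":0,"rz":-0.05,"hand":1},
    {"x":-0.08,"y":0.35,"z":0.02,"rx":0,"ry":0,"rz":-0.07,"hand":1},
    {"x":-0.1,"y":0.45,"z":0.02,"rx":0,"ry":0,"rz":-0.09,"hand":1},
    {"x":-0.12,"y":0.54,"z":0.02,"rx":0,"ry":0,"rz":-0.11,"hand":1},
    {"x":-0.14,"y":0.62,"z":0.02,"rx":0,"ry":0,"rz":-0.114,"hand":1},
    {"x":-0.16,"y":0.69,"z":0.02,"rx":0,"ry":0,"rz":-0.114,"hand":1}
  ]
}}

```text
time_s: 6.9
tool_pos: [476.9, 163.5, 298.2]
tool_rot: [[-0.002, -0.979, -0.204], [-0.001, -0.204, 0.979], [-1.0, 0.002, -0.001]]
ft_force: [1.3, -0.4, -4.1]
opening: 17.6
```

Emit:
{"method": "carry_out", "body": {
  "series": [
    {"x":-0.01,"y":0.06,"z":0,"rx":0,"ry":0,"rz":0,"hand":1},
    {"x":-0.012,"y":0.11,"z":0,"rx":0,"ry":0,"rz":0,"hand":1},
    {"x":-0.012,"y":0.128,"z":0,"rx":0,"ry":0,"rz":0,"hand":1},
    {"x":-0.012,"y":0.128,"z":0,"rx":0,"ry":0,"rz":0,"hand":1},
    {"x":-0.012,"y":0.128,"z":0,"rx":0,"ry":0,"rz":0,"hand":1},
    {"x":-0.012,"y":0.128,"z":0,"rx":0,"ry":0,"rz":0,"hand":1}
  ]
}}

```text
time_s: 7.5
tool_pos: [472.2, 224.6, 299.2]
tool_rot: [[-0.001, -0.979, -0.202], [-0.001, -0.202, 0.979], [-1.0, 0.001, -0.001]]
ft_force: [-0.2, -0.1, -3.1]
opening: 18.0
```

```bash
python3 wshot.py w6
python3 - <<'E'
from h import *
im=viewer.grab_frame('scene');np.save('s6.npy',im);save('s6.png',cv2.resize(im[130:370,270:450],None,fx=2.5,fy=2.5,interpolation=cv2.INTER_CUBIC))
t=viewer.grab_frame('top');np.save('t6.npy',t);save('t6.png',cv2.resize(t[120:240,170:290],None,fx=5,fy=5,interpolation=cv2.INTER_CUBIC))
s=sensors.state();print(s['tool_pos'],s['tool_rot'],s['ft_force'])
E
```

```text
7.5 [472.18 224.61 299.19] [ 46.96   3.97 -12.28   0.   -73.8  -35.28] 0.16456871771907614
[472.32 224.84 299.6 ] [[ 0.   -0.98 -0.2 ]
 [ 0.   -0.2   0.98]
 [-1.   -0.    0.  ]] [ 0.32  0.7  -4.66]
```

View pics/w6.png

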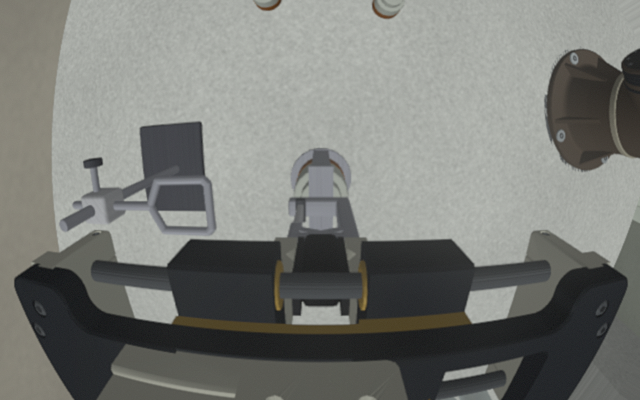

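View pics/s6.png

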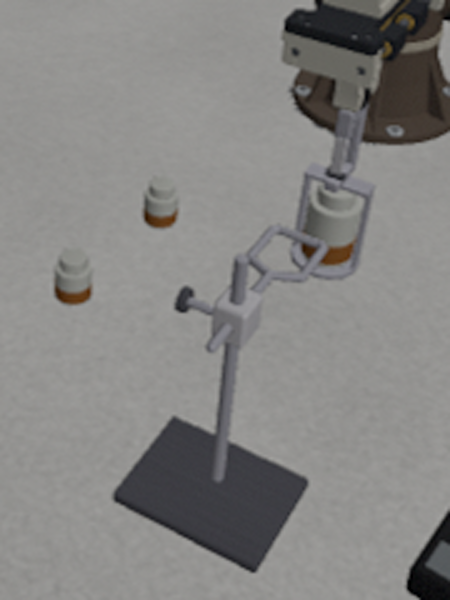

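View pics/t6.png

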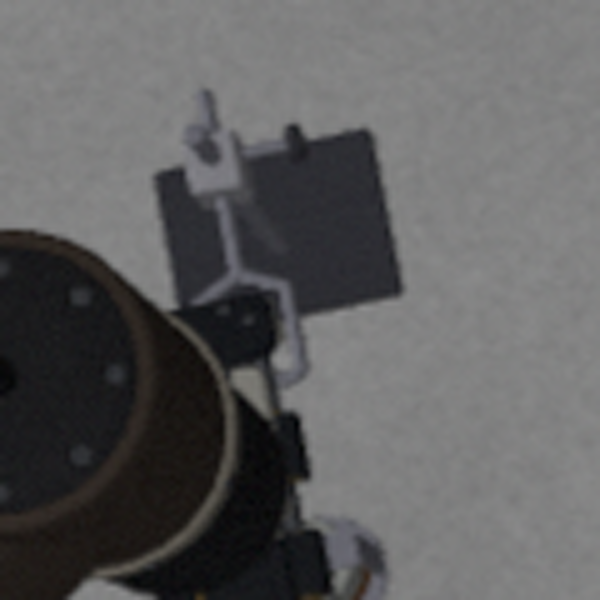

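Wrist view: the eye's near bar runs from (209,181) to (213,232), and the carrier hangs at (322,190). Next I triangulate bar corners, wrist against scene.

Run:
```python
from h import *
a=np.load('w6.npy')[165:245,140:230];b=np.load('s6.npy')[210:260,360:410]
save('e1.png',cv2.resize(a,None,fx=7,fy=7,interpolation=cv2.INTER_CUBIC));save('e2.png',cv2.resize(b,None,fx=11,fy=11,interpolation=cv2.INTER_CUBIC))
```

```text
(no output)
```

View pics/e1.png

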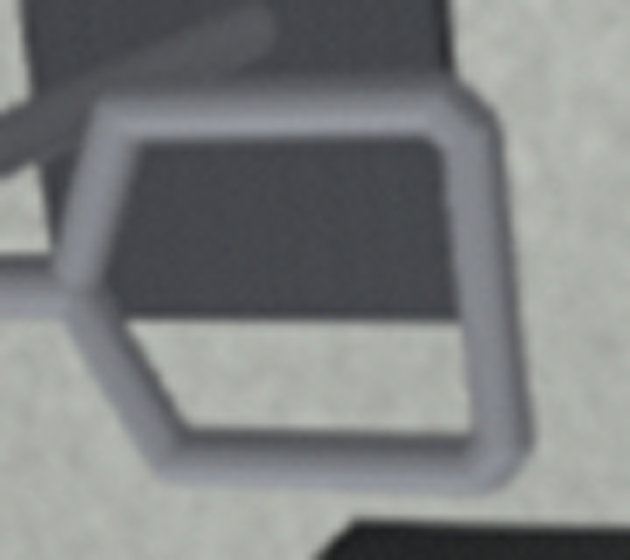

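View pics/e2.png

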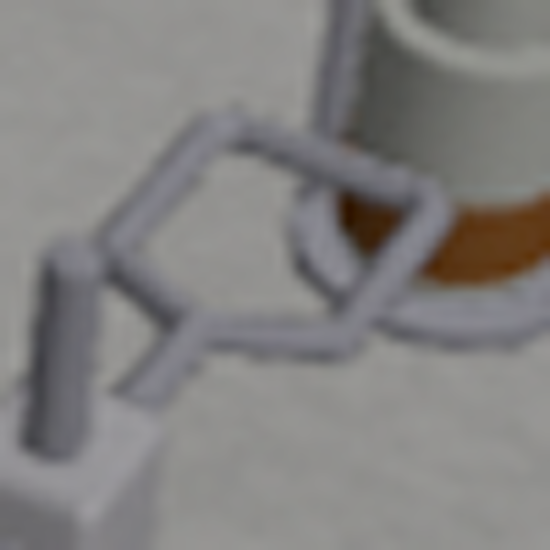

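Run:
```python
from h import *
import pickle
s=pickle.load(open('w6.pkl','rb'))
W=lambda x,y:wray(140+(x+.5)/7-.5,165+(y+.5)/7-.5,s); S=lambda x,y:ray('scene',360+(x+.5)/11-.5,210+(y+.5)/11-.5)
T=lambda x,y:ray('top',190+(x+.5)/7-.5,130+(y+.5)/7-.5)
R=(W(467,113),S(228,122),T(280,452));L=(W(503,462),S(430,196),T(170,478))
for nm,q in (('R',R),('L',L)):
    print(nm,'WS',tri(*q[:2]),'ST',tri(*q[1:]),'WT',tri(q[0],q[2]),'all',tri(*q),onz(q[0],200))
# rod base
S2=lambda x,y:ray('scene',270+(x+.5)/2.5-.5,130+(y+.5)/2.5-.5)
print('rodbase',onz(S2(220,480),12), onz(ray('scene',310+190/4,210+447/4),12))
# carrier foot pixel check later; plate from wrist: corners
for p in [(140,126),(202,121),(206,211),(145,206)]: print('plate',onz(wray(*p,s),12))
```

```text
R WS (array([572.31, 223.89, 200.8 ]), [0.6, 0.6]) ST (array([573.33, 224.41, 201.63]), [0.5, 0.5]) WT (array([574.35, 226.25, 194.2 ]), [0.2, 0.2]) all (array([572.73, 224.31, 201.08]), [0.8, 0.7, 0.7]) [572.26 224.63 200.  ]
L WS (array([563.46, 267.79, 201.76]), [1.7, 1.7]) ST (array([563.86, 266.67, 201.15]), [0.5, 0.5]) WT (array([561.57, 266.07, 207.72]), [0.9, 0.9]) all (array([563.43, 267.49, 201.7 ]), [2.0, 1.5, 0.5]) [563.06 270.14 200.  ]
rodbase [692.56 274.83  12.  ] [692.98 274.6   12.  ]
plate [763.64 214.82  12.  ]
plate [655.24 193.15  12.  ]
plate [632.03 330.26  12.  ]
plate [744.61 345.83  12.  ]
```

Emit:
{"method": "carry_out", "body": {
  "series": [
    {"x":0,"y":0.002,"z":-0.04,"rx":0,"ry":0,"rz":0.0055,"hand":1},
    {"x":0,"y":0.002,"z":-0.08,"rx":0,"ry":0,"rz":0.0055,"hand":1},
    {"x":0.02,"y":0.006,"z":-0.09,"rx":0,"ry":0,"rz":0.0055,"hand":1},
    {"x":0.06,"y":0.014,"z":-0.09,"rx":0,"ry":0,"rz":0.0055,"hand":1},
    {"x":0.1,"y":0.023,"z":-0.09,"rx":0,"ry":0,"rz":0.0055,"hand":1},
    {"x":0.113,"y":0.026,"z":-0.09,"rx":0,"ry":0,"rz":0.0055,"hand":1},
    {"x":0.113,"y":0.026,"z":-0.09,"rx":0,"ry":0,"rz":0.0055,"hand":1},
    {"x":0.113,"y":0.026,"z":-0.09,"rx":0,"ry":0,"rz":0.0055,"hand":1}
  ]
}}

```text
time_s: 8.45
tool_pos: [528.6, 238.3, 254.5]
tool_rot: [[-0.001, -0.977, -0.211], [-0.0, -0.211, 0.977], [-1.0, 0.001, -0.0]]
ft_force: [0.0, 0.4, -4.1]
opening: 17.9
```

```bash
python3 wshot.py w7
python3 - <<'E'
from h import *
im=viewer.grab_frame('scene');np.save('s7.npy',im);save('s7.png',cv2.resize(im[160:300,330:450],None,fx=4.2,fy=4.2,interpolation=cv2.INTER_CUBIC))
save('w7c.png',cv2.resize(np.load('w7.npy')[100:260,180:380],None,fx=3.7,fy=3.7,interpolation=cv2.INTER_CUBIC))
for _ in range(3):
  s=sensors.state();print(s['tool_pos'],s['ft_force'])
u=np.array([.977,.211]);print(s['tool_pos'][:2]@u)
E
```

```text
8.45 [528.6  238.29 254.51] [ 43.58  10.94  -9.9   -0.01 -69.2  -31.38] 0.46205912720634035
[528.27 238.41 254.82] [ 0.23 -0.41 -3.53]
[528.27 238.41 254.82] [ 0.23 -0.41 -3.53]
[528.27 238.41 254.82] [ 0.23 -0.41 -3.53]
566.4195357760055
```

View pics/w7c.png

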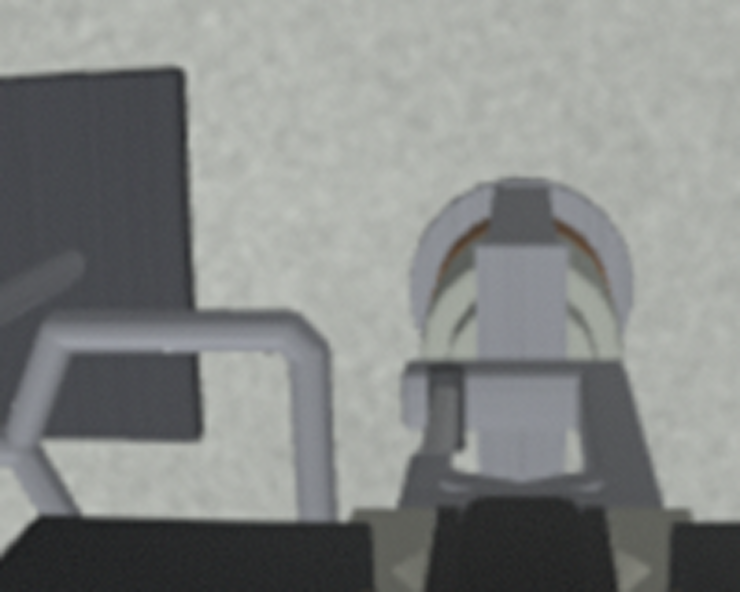

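View pics/s7.png

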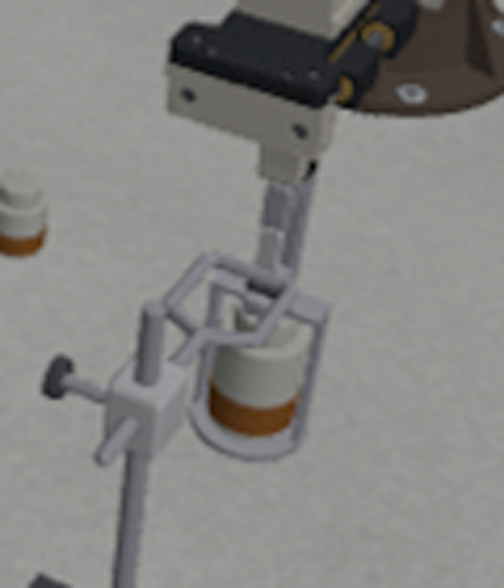

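Run:
```python
from h import *
import pickle
s6=pickle.load(open('w6.pkl','rb'));s7=pickle.load(open('w7.pkl','rb'))
a=wray(140+467.5/7-.5,165+113.5/7-.5,s6);b=wray(180+312.5/3.7-.5,100+332.5/3.7-.5,s7)
S=ray('scene',360+(228.5)/11-.5,210+(122.5)/11-.5);T=ray('top',190+280.5/7-.5,130+452.5/7-.5)
print(tri(a,b),tri(b,S),tri(a,b,S,T))
```

```text
(array([570.25, 222.16, 205.78]), [0.7, 0.7]) (array([571.25, 222.92, 199.78]), [0.3, 0.3]) (array([572.17, 223.93, 200.72]), [0.5, 1.5, 0.7, 1.4])
```

Emit:
{"method": "carry_out", "body": {
  "series": [
    {"x":0.01,"y":0.002,"z":0,"rx":0,"ry":0,"rz":0,"hand":1},
    {"x":0.02,"y":0.004,"z":0,"rx":0,"ry":0,"rz":0,"hand":1},
    {"x":0.03,"y":0.0065,"z":0,"rx":0,"ry":0,"rz":0,"hand":1},
    {"x":0.036,"y":0.008,"z":0,"rx":0,"ry":0,"rz":0,"hand":1},
    {"x":0.04,"y":0.009,"z":0,"rx":0,"ry":0,"rz":0,"hand":1},
    {"x":0.044,"y":0.01,"z":0,"rx":0,"ry":0,"rz":0,"hand":1},
    {"x":0.044,"y":0.01,"z":0,"rx":0,"ry":0,"rz":0,"hand":1}
  ]
}}

```text
time_s: 9.25
tool_pos: [550.7, 243.6, 254.3]
tool_rot: [[-0.001, -0.977, -0.212], [-0.0, -0.212, 0.977], [-1.0, 0.001, -0.0]]
ft_force: [-2.3, -0.2, -4.4]
opening: 17.7
```

Emit:
{"method": "carry_out", "body": {
  "series": [
    {"x":0.004,"y":0.001,"z":0,"rx":0,"ry":0,"rz":0,"hand":1},
    {"x":0.008,"y":0.002,"z":0,"rx":0,"ry":0,"rz":0,"hand":1},
    {"x":0.012,"y":0.0025,"z":0,"rx":0,"ry":0,"rz":0,"hand":1},
    {"x":0.012,"y":0.0025,"z":0,"rx":0,"ry":0,"rz":0,"hand":1}
  ]
}}

```text
time_s: 9.65
tool_pos: [556.8, 244.9, 254.4]
tool_rot: [[-0.0, -0.977, -0.212], [-0.0, -0.212, 0.977], [-1.0, 0.0, -0.0]]
ft_force: [-2.2, 0.1, -4.1]
opening: 17.7
```

```bash
python3 wshot.py w8
python3 - <<'E'
from h import *
im=viewer.grab_frame('scene');save('s8.png',cv2.resize(im[160:300,330:450],None,fx=4.2,fy=4.2,interpolation=cv2.INTER_CUBIC))
save('w8c.png',cv2.resize(np.load('w8.npy')[100:260,180:380],None,fx=3.7,fy=3.7,interpolation=cv2.INTER_CUBIC))
s=sensors.state();print(s['tool_pos'],s['ft_force'],s['wrist_torque'])
E
```

```text
9.65 [556.82 244.92 254.38] [ 42.12  13.64  -6.41  -0.01 -69.96 -29.9 ] 0.13657121004363218
[556.65 244.9  254.34] [-2.44  0.01 -5.8 ] [-0.09  0.92  0.  ]
```

View pics/w8c.png

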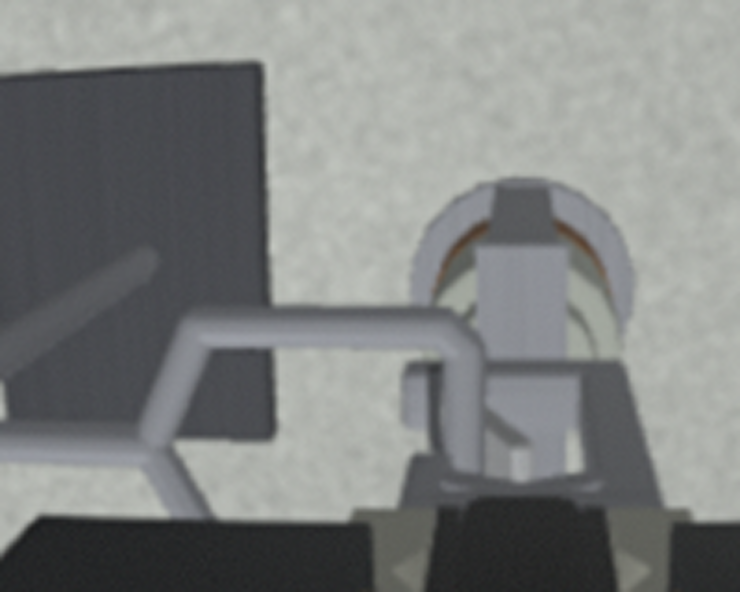

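View pics/s8.png

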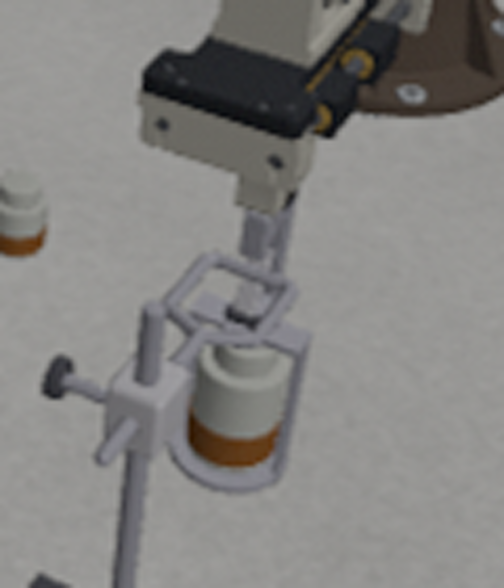

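The bar (col ~463 in the crop) is under the nose and the gate is folding inward. I'll push on gently.

Emit:
{"method": "carry_out", "body": {
  "series": [
    {"x":0.004,"y":0.001,"z":0,"rx":0,"ry":0,"rz":0,"hand":1},
    {"x":0.008,"y":0.002,"z":0,"rx":0,"ry":0,"rz":0,"hand":1},
    {"x":0.012,"y":0.0025,"z":0,"rx":0,"ry":0,"rz":0,"hand":1},
    {"x":0.012,"y":0.0025,"z":0,"rx":0,"ry":0,"rz":0,"hand":1}
  ]
}}

```text
time_s: 10.15
tool_pos: [563.0, 246.2, 254.4]
tool_rot: [[-0.0, -0.977, -0.212], [-0.0, -0.212, 0.977], [-1.0, 0.0, -0.0]]
ft_force: [-1.5, -1.1, -5.8]
opening: 17.8
```

Emit:
{"method": "carry_out", "body": {
  "series": [
    {"x":0.003,"y":0.0005,"z":0,"rx":0,"ry":0,"rz":0,"hand":1},
    {"x":0.006,"y":0.0012,"z":0,"rx":0,"ry":0,"rz":0,"hand":1},
    {"x":0.006,"y":0.0012,"z":0,"rx":0,"ry":0,"rz":0,"hand":1}
  ]
}}

```text
time_s: 10.45
tool_pos: [565.9, 246.8, 254.5]
tool_rot: [[0.0, -0.977, -0.212], [-0.0, -0.212, 0.977], [-1.0, 0.0, -0.0]]
ft_force: [-1.8, 0.1, -5.9]
opening: 17.7
```

Emit:
{"method": "carry_out", "body": {
  "series": [
    {"x":0.003,"y":0.0005,"z":0,"rx":0,"ry":0,"rz":0,"hand":1},
    {"x":0.005,"y":0.001,"z":0,"rx":0,"ry":0,"rz":0,"hand":1},
    {"x":0.005,"y":0.001,"z":0,"rx":0,"ry":0,"rz":0,"hand":1}
  ]
}}

```text
time_s: 10.75
tool_pos: [568.2, 247.3, 254.4]
tool_rot: [[-0.0, -0.977, -0.212], [-0.0, -0.212, 0.977], [-1.0, 0.0, -0.0]]
ft_force: [-2.2, -0.3, -5.9]
opening: 17.8
```

Emit:
{"method": "carry_out", "body": {
  "series": [
    {"x":0.002,"y":0.0005,"z":0,"rx":0,"ry":0,"rz":0,"hand":1},
    {"x":0.004,"y":0.001,"z":0,"rx":0,"ry":0,"rz":0,"hand":1},
    {"x":0.004,"y":0.001,"z":0,"rx":0,"ry":0,"rz":0,"hand":1}
  ]
}}

```text
time_s: 11.05
tool_pos: [569.2, 247.4, 253.8]
tool_rot: [[-0.002, -0.977, -0.212], [-0.001, -0.212, 0.977], [-1.0, 0.003, -0.0]]
ft_force: [-5.5, -0.1, -5.1]
opening: 17.8
```

```bash
python3 wshot.py w9
python3 - <<'E'
from h import *
save('w9c.png',cv2.resize(np.load('w9.npy')[100:260,180:380],None,fx=3.7,fy=3.7,interpolation=cv2.INTER_CUBIC))
s=sensors.state();print(s['tool_pos'],s['ft_force'],s['wrist_torque'])
E
```

```text
11.05 [569.25 247.35 253.81] [ 41.46  14.92  -4.76  -0.05 -70.47 -29.23] 0.17604727292621852
[569.21 247.35 253.8 ] [-6.21 -1.94 -6.1 ] [-0.43  2.27 -0.01]
```

View pics/w9c.png

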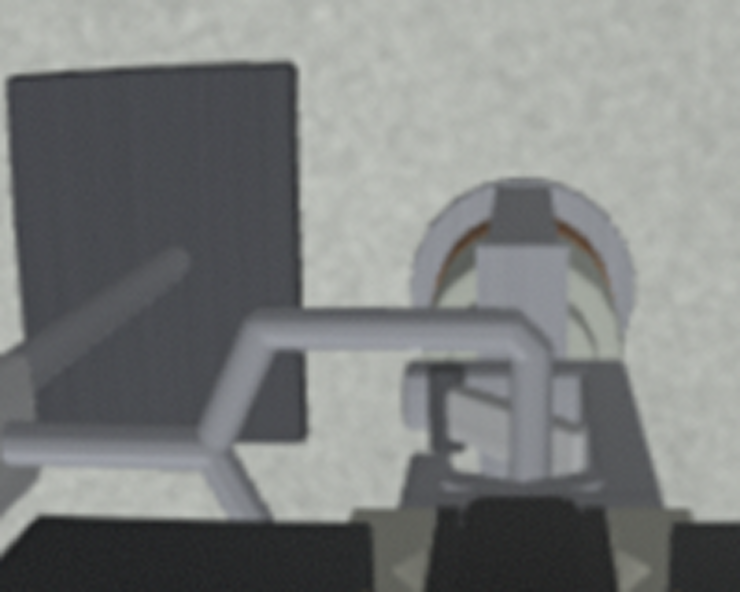

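Emit:
{"method": "carry_out", "body": {
  "series": [
    {"x":-0.002,"y":-0.0005,"z":-0.004,"rx":0,"ry":0,"rz":0,"hand":1},
    {"x":-0.002,"y":-0.0005,"z":-0.008,"rx":0,"ry":0,"rz":0,"hand":1},
    {"x":-0.002,"y":-0.0005,"z":-0.012,"rx":0,"ry":0,"rz":0,"hand":1},
    {"x":-0.002,"y":-0.0005,"z":-0.016,"rx":0,"ry":0,"rz":0,"hand":1},
    {"x":-0.002,"y":-0.0005,"z":-0.016,"rx":0,"ry":0,"rz":0,"hand":1}
  ]
}}

```text
time_s: 11.6
tool_pos: [569.4, 247.6, 246.3]
tool_rot: [[0.0, -0.977, -0.212], [0.0, -0.212, 0.977], [-1.0, -0.0, 0.0]]
ft_force: [-1.7, -0.1, -5.8]
opening: 17.8
```

Emit:
{"method": "carry_out", "body": {
  "series": [
    {"x":0,"y":0,"z":-0.004,"rx":0,"ry":0,"rz":0,"hand":1},
    {"x":0,"y":0,"z":-0.008,"rx":0,"ry":0,"rz":0,"hand":1},
    {"x":0,"y":0,"z":-0.012,"rx":0,"ry":0,"rz":0,"hand":1},
    {"x":0,"y":0,"z":-0.016,"rx":0,"ry":0,"rz":0,"hand":1},
    {"x":0,"y":0,"z":-0.016,"rx":0,"ry":0,"rz":0,"hand":1}
  ]
}}

```text
time_s: 12.1
tool_pos: [569.5, 247.6, 238.5]
tool_rot: [[0.001, -0.977, -0.212], [0.0, -0.212, 0.977], [-1.0, -0.001, 0.0]]
ft_force: [0.2, 0.2, -4.1]
opening: 17.8
```

Emit:
{"method": "carry_out", "body": {
  "series": [
    {"x":0,"y":0,"z":-0.003,"rx":0,"ry":0,"rz":0,"hand":1},
    {"x":0,"y":0,"z":-0.006,"rx":0,"ry":0,"rz":0,"hand":1},
    {"x":0,"y":0,"z":-0.008,"rx":0,"ry":0,"rz":0,"hand":1},
    {"x":0,"y":0,"z":-0.008,"rx":0,"ry":0,"rz":0,"hand":1}
  ]
}}

```text
time_s: 12.5
tool_pos: [569.2, 247.4, 234.4]
tool_rot: [[-0.0, -0.977, -0.212], [-0.0, -0.212, 0.977], [-1.0, 0.0, -0.0]]
ft_force: [-0.7, -1.3, -5.0]
opening: 17.8
```

```bash
python3 wshot.py w10
python3 - <<'E'
from h import *
im=viewer.grab_frame('scene');save('s10.png',cv2.resize(im[160:300,330:450],None,fx=4.2,fy=4.2,interpolation=cv2.INTER_CUBIC))
save('w10c.png',cv2.resize(np.load('w10.npy')[100:260,180:380],None,fx=3.7,fy=3.7,interpolation=cv2.INTER_CUBIC))
s=sensors.state();print(s['tool_pos'],s['ft_force'],s['wrist_torque'])
E
```

```text
12.5 [569.16 247.44 234.39] [ 41.5   15.49  -6.57  -0.   -67.96 -29.27] 0.1639165374474764
[569.24 247.55 234.59] [-0.46  0.12 -4.19] [ 0.02 -0.08 -0.04]
```

View pics/w10c.png

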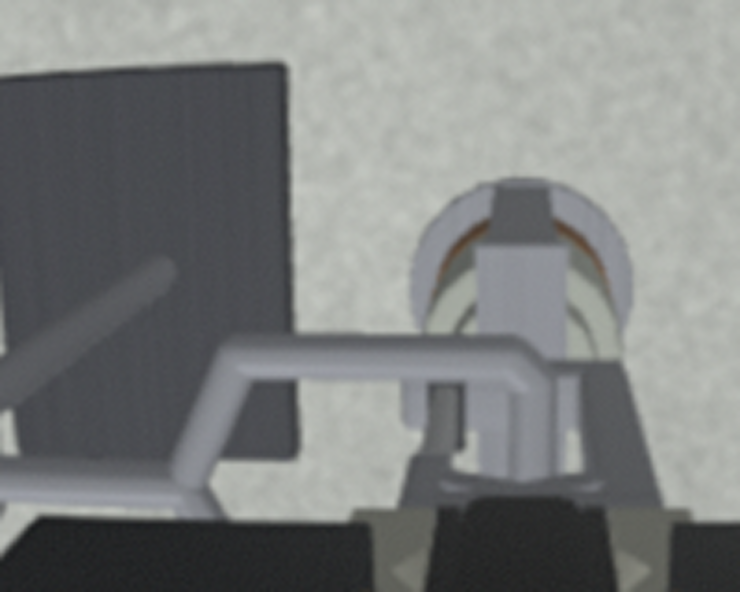

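View pics/s10.png

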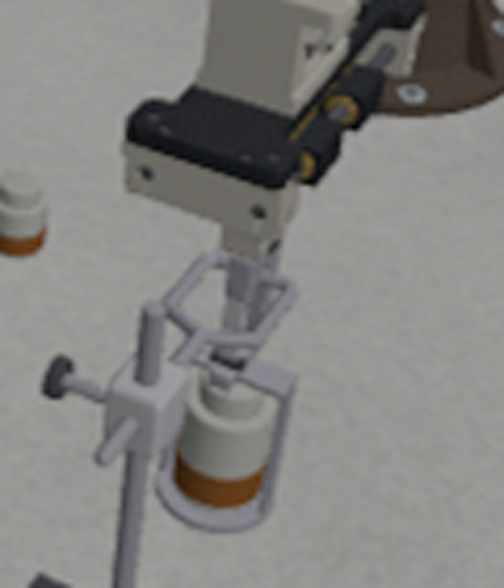

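Bar under the crown, gate back to its shut shape. I'll shift back 2 mm to centre the bar, then lower in small steps.

Emit:
{"method": "carry_out", "body": {
  "series": [
    {"x":-0.004,"y":-0.001,"z":0,"rx":0,"ry":0,"rz":0,"hand":1},
    {"x":-0.004,"y":-0.001,"z":-0.003,"rx":0,"ry":0,"rz":0,"hand":1},
    {"x":-0.004,"y":-0.001,"z":-0.006,"rx":0,"ry":0,"rz":0,"hand":1},
    {"x":-0.004,"y":-0.001,"z":-0.006,"rx":0,"ry":0,"rz":0,"hand":1}
  ]
}}

```text
time_s: 13.0
tool_pos: [567.1, 247.0, 231.3]
tool_rot: [[-0.0, -0.977, -0.212], [-0.0, -0.212, 0.977], [-1.0, 0.0, -0.0]]
ft_force: [0.4, 0.3, -3.8]
opening: 18.1
```

Emit:
{"method": "carry_out", "body": {
  "series": [
    {"x":0,"y":0,"z":-0.002,"rx":0,"ry":0,"rz":0,"hand":1},
    {"x":0,"y":0,"z":-0.002,"rx":0,"ry":0,"rz":0,"hand":1},
    {"x":0,"y":0,"z":-0.002,"rx":0,"ry":0,"rz":0,"hand":1}
  ]
}}

```text
time_s: 13.3
tool_pos: [567.2, 247.0, 230.5]
tool_rot: [[-0.0, -0.977, -0.212], [-0.0, -0.212, 0.977], [-1.0, 0.0, -0.0]]
ft_force: [0.0, -0.8, -5.0]
opening: 17.7
```

Emit:
{"method": "carry_out", "body": {
  "series": [
    {"x":0,"y":0,"z":-0.002,"rx":0,"ry":0,"rz":0,"hand":1},
    {"x":0,"y":0,"z":-0.002,"rx":0,"ry":0,"rz":0,"hand":1},
    {"x":0,"y":0,"z":-0.002,"rx":0,"ry":0,"rz":0,"hand":1}
  ]
}}

```text
time_s: 13.6
tool_pos: [567.2, 247.0, 229.5]
tool_rot: [[-0.0, -0.977, -0.212], [-0.0, -0.212, 0.977], [-1.0, 0.0, -0.0]]
ft_force: [-0.5, 1.1, -3.7]
opening: 17.8
```

Emit:
{"method": "carry_out", "body": {
  "series": [
    {"x":0,"y":0,"z":-0.002,"rx":0,"ry":0,"rz":0,"hand":1},
    {"x":0,"y":0,"z":-0.002,"rx":0,"ry":0,"rz":0,"hand":1},
    {"x":0,"y":0,"z":-0.002,"rx":0,"ry":0,"rz":0,"hand":1}
  ]
}}

```text
time_s: 13.9
tool_pos: [567.4, 247.1, 229.1]
tool_rot: [[0.001, -0.977, -0.212], [0.0, -0.212, 0.977], [-1.0, -0.001, 0.0]]
ft_force: [-0.8, -1.1, 1.0]
opening: 17.9
```

Emit:
{"method": "carry_out", "body": {
  "series": [
    {"x":0,"y":0,"z":0,"rx":0,"ry":0,"rz":0,"hand":1},
    {"x":0,"y":0,"z":0,"rx":0,"ry":0,"rz":0,"hand":1},
    {"x":0,"y":0,"z":0,"rx":0,"ry":0,"rz":0,"hand":1}
  ]
}}

```text
time_s: 14.2
tool_pos: [567.4, 247.1, 229.1]
tool_rot: [[0.001, -0.977, -0.212], [0.0, -0.212, 0.977], [-1.0, -0.001, 0.0]]
ft_force: [-2.3, 0.1, 3.9]
opening: 17.9
```

```bash
python3 wshot.py w11
python3 - <<'E'
from h import *
im=viewer.grab_frame('scene');save('s11.png',cv2.resize(im[160:300,330:450],None,fx=4.2,fy=4.2,interpolation=cv2.INTER_CUBIC))
save('w11c.png',cv2.resize(np.load('w11.npy')[100:260,180:380],None,fx=3.7,fy=3.7,interpolation=cv2.INTER_CUBIC))
s=sensors.state();print(s['tool_pos'],s['ft_force'],s['wrist_torque'])
E
```

```text
14.2 [567.41 247.06 229.09] [ 41.59  15.49  -7.29   0.02 -67.18 -29.37] 0.08893358415180223
[567.41 247.03 229.04] [-1.85 -0.42  4.03] [-0.12  0.69  0.01]
```

View pics/w11c.png

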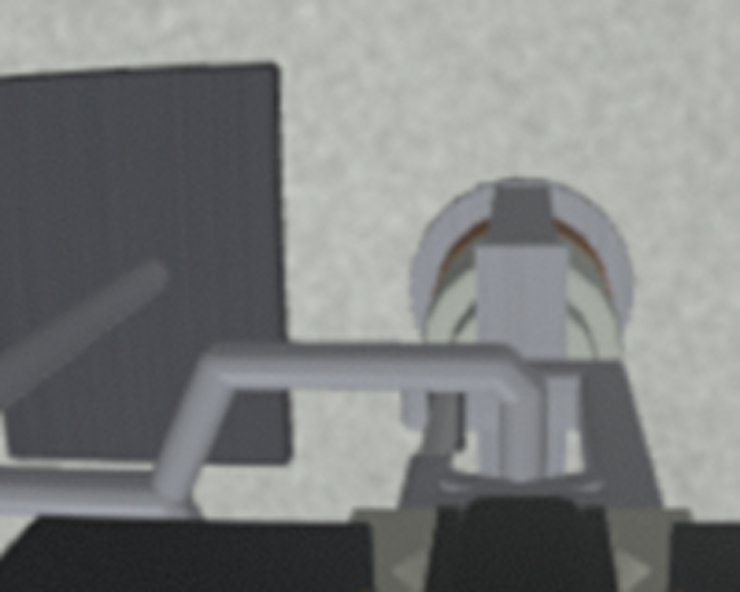

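View pics/s11.png

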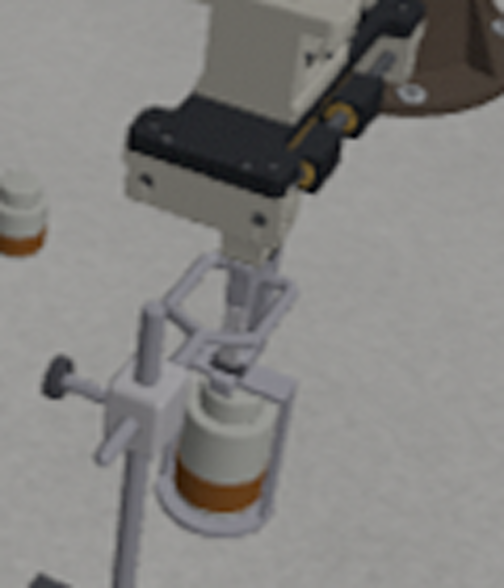

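Gate shut, bar centred under the crown, eye bearing about 8 N. I'll ease to about the carrier's weight, hold, then open.

Emit:
{"method": "carry_out", "body": {
  "series": [
    {"x":-0.0015,"y":-0.0003,"z":0.0012,"rx":0,"ry":0,"rz":0,"hand":1},
    {"x":-0.0015,"y":-0.0003,"z":0.0012,"rx":0,"ry":0,"rz":0,"hand":1},
    {"x":-0.0015,"y":-0.0003,"z":0.0012,"rx":0,"ry":0,"rz":0,"hand":1},
    {"x":-0.0015,"y":-0.0003,"z":0.0012,"rx":0,"ry":0,"rz":0,"hand":1}
  ]
}}

```text
time_s: 14.7
tool_pos: [567.0, 247.1, 229.2]
tool_rot: [[0.001, -0.977, -0.212], [0.0, -0.212, 0.977], [-1.0, -0.001, 0.0]]
ft_force: [2.8, 0.6, -0.5]
opening: 17.8
```

Emit:
{"method": "carry_out", "body": {
  "series": [
    {"x":0.0008,"y":0,"z":0,"rx":0,"ry":0,"rz":0,"hand":1},
    {"x":0.0008,"y":0,"z":0,"rx":0,"ry":0,"rz":0,"hand":1},
    {"x":0.0008,"y":0,"z":0,"rx":0,"ry":0,"rz":0,"hand":1}
  ]
}}

```text
time_s: 15.0
tool_pos: [567.0, 247.1, 229.2]
tool_rot: [[0.0, -0.977, -0.212], [0.0, -0.212, 0.977], [-1.0, -0.0, 0.0]]
ft_force: [3.1, 1.5, -0.4]
opening: 17.5
```

Emit:
{"method": "carry_out", "body": {
  "series": [
    {"x":0.001,"y":0.0002,"z":0,"rx":0,"ry":0,"rz":0,"hand":1},
    {"x":0.001,"y":0.0002,"z":0,"rx":0,"ry":0,"rz":0,"hand":1},
    {"x":0.001,"y":0.0002,"z":0,"rx":0,"ry":0,"rz":0,"hand":1}
  ]
}}

```text
time_s: 15.3
tool_pos: [567.1, 247.0, 229.2]
tool_rot: [[-0.0, -0.977, -0.212], [0.0, -0.212, 0.977], [-1.0, 0.0, 0.0]]
ft_force: [0.2, 1.9, 0.6]
opening: 17.9
```

Side force is about zero, so I'll open slowly.

Emit:
{"method": "carry_out", "body": {
  "series": [
    {"x":0,"y":0,"z":0,"rx":0,"ry":0,"rz":0,"hand":0.78},
    {"x":0,"y":0,"z":0,"rx":0,"ry":0,"rz":0,"hand":0.76},
    {"x":0,"y":0,"z":0,"rx":0,"ry":0,"rz":0,"hand":0.72},
    {"x":0,"y":0,"z":0,"rx":0,"ry":0,"rz":0,"hand":0.68},
    {"x":0,"y":0,"z":0,"rx":0,"ry":0,"rz":0,"hand":0.6},
    {"x":0,"y":0,"z":0,"rx":0,"ry":0,"rz":0,"hand":0.5},
    {"x":0,"y":0,"z":0,"rx":0,"ry":0,"rz":0,"hand":0.4},
    {"x":0,"y":0,"z":0,"rx":0,"ry":0,"rz":0,"hand":0.4}
  ],
  "newtons": 5
}}

```text
time_s: 16.1
tool_pos: [567.4, 246.9, 229.2]
tool_rot: [[-0.0, -0.977, -0.212], [-0.0, -0.212, 0.977], [-1.0, 0.0, -0.0]]
ft_force: [-0.2, -0.0, -0.1]
opening: 50.8
```

```bash
python3 wshot.py w12
python3 - <<'E'
from h import *
save('w12c.png',cv2.resize(np.load('w12.npy')[100:300,180:380],None,fx=3,fy=3,interpolation=cv2.INTER_CUBIC))
im=viewer.grab_frame('scene');save('s12.png',cv2.resize(im[160:300,330:450],None,fx=4.2,fy=4.2,interpolation=cv2.INTER_CUBIC))
s=sensors.state();print(s['tool_pos'],s['ft_force'],s['opening'])
E
```

```text
16.1 [567.37 246.94 229.16] [ 41.58  15.5   -7.25   0.   -67.25 -29.36] 0.07739685463462574
[567.37 246.94 229.15] [-0.36 -0.17  0.27] 52.20314993915077
```

View pics/w12c.png

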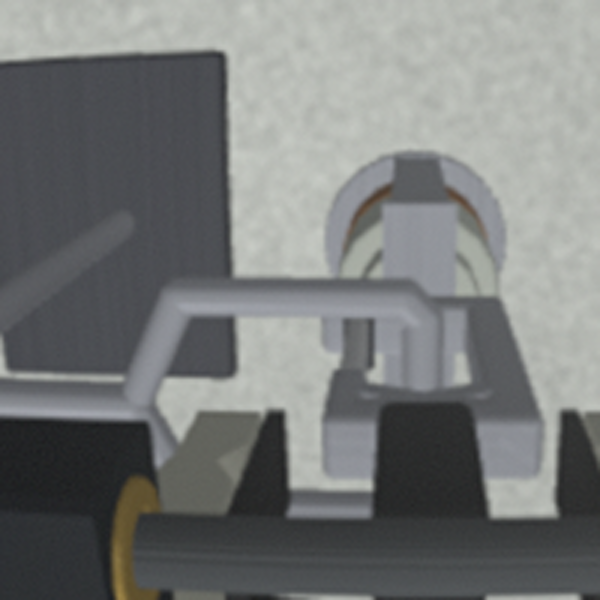

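View pics/s12.png

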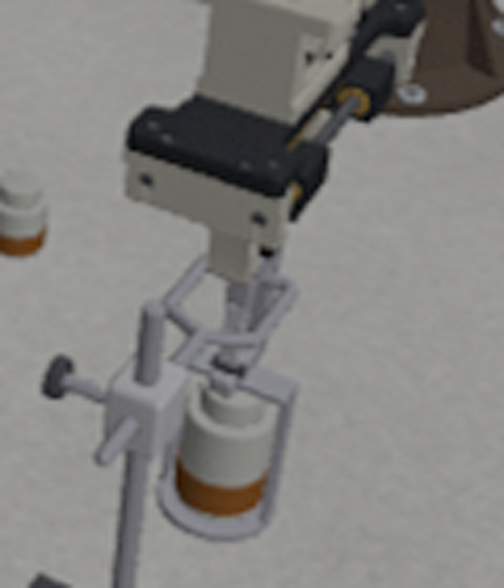

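Emit:
{"method": "carry_out", "body": {
  "series": [
    {"x":0,"y":0,"z":0.02,"rx":0,"ry":0,"rz":0,"hand":0.4},
    {"x":0,"y":0,"z":0.05,"rx":0,"ry":0,"rz":0,"hand":0.4},
    {"x":0,"y":0,"z":0.09,"rx":0,"ry":0,"rz":0,"hand":0.4},
    {"x":0,"y":0,"z":0.15,"rx":0,"ry":0,"rz":0,"hand":0.4},
    {"x":0,"y":0,"z":0.22,"rx":0,"ry":0,"rz":0,"hand":0.4},
    {"x":0,"y":0,"z":0.3,"rx":0,"ry":0,"rz":0,"hand":0.4},
    {"x":-0.05,"y":-0.08,"z":0.3,"rx":0,"ry":0,"rz":0,"hand":0.4},
    {"x":-0.1,"y":-0.16,"z":0.3,"rx":0,"ry":0,"rz":0,"hand":0.4}
  ]
}}

```text
time_s: 17.0
tool_pos: [517.4, 167.0, 380.5]
tool_rot: [[0.002, -0.977, -0.213], [0.001, -0.213, 0.977], [-1.0, -0.002, 0.001]]
ft_force: [-0.0, -0.8, -0.2]
opening: 52.7
```

Run:
```python
from h import *
np.save('sA.npy',viewer.grab_frame('scene'))
```

Emit:
{"method": "carry_out", "body": {
  "series": [
    {"x":0,"y":0,"z":0,"rx":0,"ry":0,"rz":0,"hand":0.4},
    {"x":0,"y":0,"z":0,"rx":0,"ry":0,"rz":0,"hand":0.4},
    {"x":0,"y":0,"z":0,"rx":0,"ry":0,"rz":0,"hand":0.4},
    {"x":0,"y":0,"z":0,"rx":0,"ry":0,"rz":0,"hand":0.4},
    {"x":0,"y":0,"z":0,"rx":0,"ry":0,"rz":0,"hand":0.4},
    {"x":0,"y":0,"z":0,"rx":0,"ry":0,"rz":0,"hand":0.4},
    {"x":0,"y":0,"z":0,"rx":0,"ry":0,"rz":0,"hand":0.4},
    {"x":0,"y":0,"z":0,"rx":0,"ry":0,"rz":0,"hand":0.4}
  ]
}}

```text
time_s: 17.85
tool_pos: [517.4, 167.1, 379.0]
tool_rot: [[-0.0, -0.977, -0.212], [-0.0, -0.212, 0.977], [-1.0, 0.0, -0.0]]
ft_force: [0.2, -0.2, 0.7]
opening: 52.5
```

Emit:
{"method": "carry_out", "body": {
  "series": [
    {"x":0,"y":0,"z":0,"rx":0,"ry":0,"rz":0,"hand":0.4},
    {"x":0,"y":0,"z":0,"rx":0,"ry":0,"rz":0,"hand":0.4},
    {"x":0,"y":0,"z":0,"rx":0,"ry":0,"rz":0,"hand":0.4},
    {"x":0,"y":0,"z":0,"rx":0,"ry":0,"rz":0,"hand":0.4},
    {"x":0,"y":0,"z":0,"rx":0,"ry":0,"rz":0,"hand":0.4},
    {"x":0,"y":0,"z":0,"rx":0,"ry":0,"rz":0,"hand":0.4},
    {"x":0,"y":0,"z":0,"rx":0,"ry":0,"rz":0,"hand":0.4},
    {"x":0,"y":0,"z":0,"rx":0,"ry":0,"rz":0,"hand":0.4}
  ]
}}

```text
time_s: 18.65
tool_pos: [517.4, 167.0, 379.2]
tool_rot: [[0.0, -0.977, -0.212], [0.0, -0.212, 0.977], [-1.0, -0.0, 0.0]]
ft_force: [-0.1, -0.5, -0.7]
opening: 52.3
```

Emit:
{"method": "carry_out", "body": {
  "series": [
    {"x":0,"y":0,"z":0,"rx":0,"ry":0,"rz":0,"hand":0.4},
    {"x":0,"y":0,"z":0,"rx":0,"ry":0,"rz":0,"hand":0.4},
    {"x":0,"y":0,"z":0,"rx":0,"ry":0,"rz":0,"hand":0.4},
    {"x":0,"y":0,"z":0,"rx":0,"ry":0,"rz":0,"hand":0.4},
    {"x":0,"y":0,"z":0,"rx":0,"ry":0,"rz":0,"hand":0.4},
    {"x":0,"y":0,"z":0,"rx":0,"ry":0,"rz":0,"hand":0.4},
    {"x":0,"y":0,"z":0,"rx":0,"ry":0,"rz":0,"hand":0.4},
    {"x":0,"y":0,"z":0,"rx":0,"ry":0,"rz":0,"hand":0.4}
  ]
}}

```text
time_s: 19.45
tool_pos: [517.4, 167.0, 379.1]
tool_rot: [[-0.0, -0.977, -0.212], [-0.0, -0.212, 0.977], [-1.0, 0.0, -0.0]]
ft_force: [-0.6, 0.2, 0.6]
opening: 52.4
```

Run:
```python
from h import *
a=viewer.grab_frame('scene')
for _ in range(6): b=viewer.grab_frame('scene')
A=np.load('sA.npy')
f=lambda p,q:np.abs(p[190:300,360:430].astype(int)-q[190:300,360:430]).mean()
print(f(A,a),f(a,b))
t=viewer.grab_frame('top')
save('s13.png',cv2.resize(b[150:300,330:450],None,fx=4,fy=4,interpolation=cv2.INTER_CUBIC));save('t13.png',t)
print(sensors.state()['time_s'])
```

```text
0.6242424242424243 0.6086147186147186
19.85
```

View pics/s13.png

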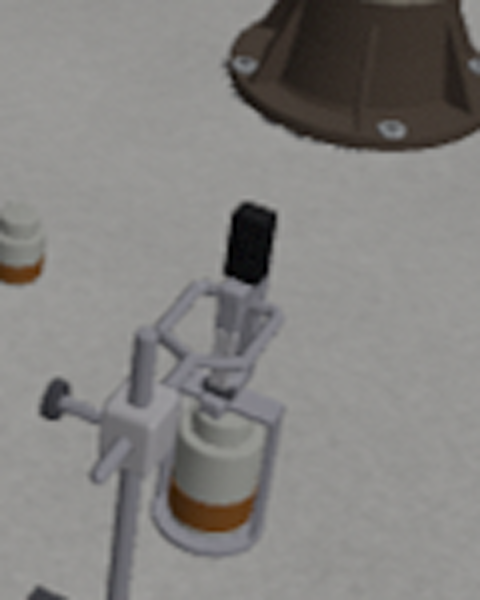

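View pics/t13.png

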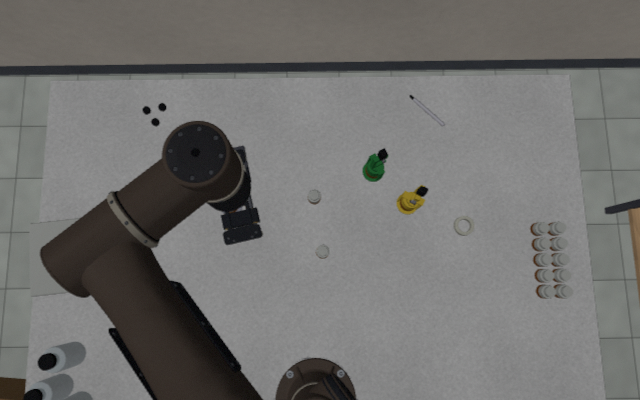

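Carrier hangs upright, with only noise-level change between frames. The samples at (314,197) and (322,252) and the tape at (463,226) are unmoved. Handing in.

```bash
python3 -c "
from bench import workorder
print(workorder.hand_in())"
```

```text
the job is handed in; nothing more can be done
None
```

The steel/white carrier is hanging on the eye by its hook, upright and still, and I handed the job in at about 20 s of the 56 s allowed. `hand_in()` gave no verdict.

- **Push on:** I gripped the black block across the carrier's x and pushed the hook on along the stand's x. It stopped firmly at about 6 N, and the wrist picture there showed the gate folded inward.
- **Lowering:** I lowered the carrier about 25 mm. The gate was seen shut again, and the crown met the bar within about 1 mm of the expected height. While still gripped the bar carried about 8 N, which I eased to about 4 N before opening the fingers.
- **Last checks:** The wrist force was about zero after release. Scene frames over about 2.8 s differed only by image noise. The samples and tape are where they started.
- **Not fully checked:** The arm hid the meter in the last top view, but it never came near it. After release I could only judge the gate as shut from pictures. Two wrist views put the bar at about z 206 mm, while the other view pairs mostly gave about 201 mm. I used 201 mm, and the contact height confirmed it.

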